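# Find the hidden catch of the bench drawer and put the board away

## Robot

A 7-joint arm with a two-finger parallel gripper is mounted at the origin on the work surface. World frame = base frame: x ahead of the robot, y to its left, z up, the work surface at z = 0. Lengths are in m, angles in rad, forces in N, time in s.
With the tool pointing down it reaches from about 0.425 to 0.925 m from the base axis. Payload 6.8 kg.
Tool frame: the origin (TCP) lies on the centre line of the jaws, within the pads' length; the fingertips stand bot.tip_reach ahead of it and the grasp point (between the pads) lies 3 mm ahead of it (bot.tip_reach is the distance from the TCP to the fingertips, in m); z points along the fingers, y is the line along which they close (so a half turn about z gives the same grasp; the last joint's range is limited). The gripper opens to 85 mm and grips with 20 to 120 N. Pads are 22 mm wide; open, the fingers measure 114 mm over their backs; the gripper's body (76 mm by 85 mm) begins 54 mm behind the grasp point. The pads swing forward as they close: fully open they stand 13 mm farther back than shut.
Start: joints at [-1.232, 0.477, 0.022, 1.555, -0.011, 1.109, -0.083], TCP at [0.292, 0.609, 0.253] pointing down, gripper open.
Joint ranges: [-2.96, 2.96], [-0.34, 2.1], [-1.41, 1.46], [0.24, 2.44], [-1.37, 4.51], [0.17, 1.92], [-2.96, 2.96]. Speed limits (rad/s): [2.39, 2.39, 3.14, 3.14, 3.14, 3.14, 3.14].

## Interface

Orientations are given as a unit quaternion [w, x, y, z].
In Python, from station import bot gives the robot as it stands.
- The arm moves only by the tool jog_arm, never from a script. Its argument "deltas" is a list of rows, each a list of 7 numbers: the shift along the world's x, y, z in m, then the turn, a rotation vector about the world's x, y, z in rad, then the opening, from 0 (shut) to 1 (fully open). In form: [[x, y, z, rx, ry, rz, grip], ...]. A call has 1 to 10 rows; each row shifts and turns the commanded pose from where the row before left it; what a row does not reach is not made up. A row lasts 1/10 s, in which the tool goes at most 50 mm and 8.59 degrees, less where a joint would pass 70% of its speed; a pose out of reach is approached as far as the arm can. A call with a gripper value outside its range is refused whole. The fingers move at their own pace and stop on an object; "newtons" is the grip in N (left out, the last holds). Time passes only in rows, so rows that do not move let the fingers close. It gives the time, the measured TCP pose, the force, the opening and the grip force at its end, in the units of the state.
- bot.get_obs(): the state, without advancing time (a new reading comes with each control period).
- bot.read_camera(name): name is "side" or "top"; returns a dict with "img" (480x640x3 uint8, red, green, blue), "K" (3x3 intrinsics, pixels), "dist_coeffs" ([k1, k2, p1, p2, k3] as OpenCV has them; the pictures are not rectified), "eye" and "attitude" of the camera in the world. Camera axes: x right, y down, z forward; pixel columns grow to the right and rows downward; lengths in m; the calibration is good to about 2 mm. A picture is of the moment at which its call begins. There is no depth.
- bot.hand_in(): hands the job in; it is judged then, once.
The state is a dict: "t": time; "q": joint angles; "joint_vel": joint speeds; "joint_torque": joint torques, N m; "eef_pos": TCP position; "tool_rot": TCP orientation; "contact_force": force on the tool from outside, world axes, zero at the start; "torque": the same for the moment, N m; "gripper_width": opening from 0.0 (shut) to 1.0 (fully open); "grasp_force": force on a finger pad.
Only numpy, scipy, OpenCV 4.12 (cv2) and the standard library are available. Lean on these libraries where they do the work, as an engineer would, in place of code of your own. Each camera call takes 0.05 s, during which the arm holds its last target. There are 200 camera calls.

## Task

Put the small green circuit board away in the locked grey drawer. Feel along the ledge at the front of the drawer unit until the fingertips drop into its sunken recess, and press the catch plate in it so the drawer springs out a little; then pull the drawer all the way out and set the board down flat on the drawer's floor, components up, without dropping it. Leave the drawer open and the other things where they are.

Things in the scene. Friction and masses are not known exactly. Their poses are not given: they have to be found in the camera images.
- unit: Fixed low drawer unit of grey plastic, 200 (x, deep) x 280 (y, wide) x 70 mm high. Origin at the centre of its underside on the work surface; its front faces its own -x. Its top is a flat deck (z = 70 mm, x = -56 to +100 mm). In front of that, at x = -100 to -56 mm, y = -130 to +130 mm, runs a flat ledge 10 mm lower (z = 60 mm), so the deck's front edge is a step along it.
- ledge_left (a point): Left end (unit y = +130 mm) of the ledge's middle line (unit x = -76 mm), on its top (z = 60 mm). The ledge is five equal tiles 52 mm wide, centred at unit y = -104, -52, 0, 52, 104 mm: four solid, one (which one changes and is not told) with a recess of the same grey in its middle.
- ledge_right (a point): Right end (unit y = -130 mm) of the ledge's middle line, on its top. The recess is 44 mm long along y and 40 mm wide (unit x = -96 to -56 mm: a 4 mm lip in front, the deck's step at the back). Its floor is the movable catch plate, 6 mm below the ledge's top.
- catch (a joint): How far the catch plate is pressed down (m): 0 up, 0.006 fully down. Its spring gives about 1.5 N at 0 and 5 N fully down. About 0.004 down (press on to 0.006 to be sure) it frees the drawer; let go, it springs up again. It need not be held once the drawer has sprung out.
- drawer (a joint): How far the drawer is out (m), along the unit's own -x: 0 shut and locked, 0.12 at its stop. When the catch is pressed, a spring pushes it out to about 0.05 in about half a second; from there it slides with about 1 N of friction and stays where it is left. Shut, it cannot be gripped.
- panel_top (a point): Middle of the top edge of the drawer's front panel, moving with the drawer. Panel 12 mm thick (x), 276 mm wide, its top at unit z = 38 mm; shut, this point is at unit x = -106 mm. Behind it the drawer is an open tray 232 mm wide inside, floor at unit z = 10 mm, side walls 24 mm high. To pull, hook the fingertips behind the panel or pinch it from above.
- drawer_floor (a point): Point on the top of the drawer's floor, midway across, moving with the drawer: 60 mm behind the back face of the front panel, so with the drawer fully out it is in the middle of the uncovered 120 mm (unit x) by 232 mm (unit y). Axes as the unit's.
- board: Loose green circuit board 70 (x) x 46 (y) x 2 mm, 60 g, lying on the unit's deck. Origin at the centre of its underside, z up through the component side. In its middle stands a black block 30 (x) x 18 (y) mm, its top 20 mm above the underside: grip it across y. Small parts up to 9 mm tall sit near the two short ends.
- tweezers: Black tweezers, 115 mm long, 6 mm thick, lying on the rear of the deck along the unit's width; origin under their middle. Leave alone.
- station: Grey soldering station 150 x 110 x 90 mm with a black knob on its front, standing to the left of the unit (+y); origin at the centre of its underside. Leave alone.
- holder: Steel iron holder with a tilted funnel, base 85 x 60 mm, about 90 mm tall, standing to the right of the unit (-y); origin at the centre of its underside. Leave alone.

How it is judged:
By the outcome, as a careful person would: the job done as asked, in the order asked, and still so for the second after the job is handed in, with the robot touching nothing.
It also fails if it takes over 66 s, if anything falls off the work surface, if the arm or the gripper's body presses on something with over 40 N, if the wrist force passes 120 N, or if a joint passes its speed limit or range.

## Working session

There is one attempt and no reset: what is moved stays moved. The work goes in short steps, Python scripts to look and compute and a tool call to move; the robot and the scene stay as the last step left them, time stands still between calls to the robot, and variables do not carry over. Pictures are saved under pics/ and viewed, at most 10 in all, crops included, and the job is handed in when it is done.

Besides the shell and the picture viewer there is one more tool, called after "Emit:" in YAML: its name, and indented under it one key for each argument. jog_arm: Moves the arm, as the interface text tells. Its arguments: {"type":"object","properties":{"deltas":{"type":"array"},"newtons":{"type":"number"}},"required":["deltas"]}

```bash
mkdir -p pics; cat > h.py <<'E'
import cv2,numpy as np
from scipy.spatial.transform import Rotation as R
from station import bot
def rot(q): return R.from_quat([q[1],q[2],q[3],q[0]]).as_matrix()
def shot(n,save=None):
    c=bot.read_camera(n)
    if save: cv2.imwrite('pics/'+save,cv2.cvtColor(c['img'],cv2.COLOR_RGB2BGR))
    return c
def cast(c,uv,z):
    p=cv2.undistortPoints(np.array(uv,float).reshape(-1,1,2),c['K'],np.array(c['dist_coeffs'],float)).reshape(-1,2)
    A=np.array(c['attitude']); A=rot(A) if A.size==4 else A
    d=np.c_[p,np.ones(len(p))]@A.T; e=np.array(c['eye'])
    return e+d*((z-e[2])/d[:,2])[:,None]
E
python3 - <<'E'
from h import *
for n in('top','side'):
    c=shot(n,n+'1.png'); print(n,c['K'],c['eye'],c['attitude'],c['dist_coeffs'])
print(bot.get_obs(),bot.tip_reach)
E
```

```text
top [[455.79022376   0.         318.01383399]
 [  0.         455.79022376 236.02970229]
 [  0.           0.           1.        ]] [0.58961972 0.06943313 0.94312945] [-0.03087712  0.70849438 -0.70414784  0.03547028] [-0.11107753  0.          0.          0.          0.        ]
side [[470.27633556   0.         323.13705403]
 [  0.         470.27633556 239.55544257]
 [  0.           0.           1.        ]] [0.27262912 0.41537811 0.65911511] [ 0.13800475 -0.36620302  0.85589616 -0.3380707 ] [-0.07786896  0.          0.          0.          0.        ]
{'t': 0.1, 'q': array([-1.23213454,  0.4777279 ,  0.02235418,  1.55637716, -0.01149802,
        1.109337  , -0.08308959]), 'joint_vel': array([-4.28887848e-04, -1.71081924e-03, -6.87994587e-04, -3.66865961e-03,
       -1.41495654e-04,  1.72286473e-06, -1.23969905e-03]), 'joint_torque': array([ 4.73768654e-03, -5.97767508e+01,  1.61422905e+00, -2.81954277e+01,
        1.29595469e-02,  4.98993948e-03,  2.46019738e-06]), 'eef_pos': array([0.29142264, 0.60826984, 0.25240576]), 'tool_rot': array([-1.25047227e-04,  2.21517533e-01,  9.75156009e-01, -8.51385700e-04]), 'contact_force': array([0.26356903, 0.45764217, 0.44337451]), 'torque': array([-0.03199627,  0.01499599,  0.00369169]), 'grasp_force': 0.0, 'gripper_width': 1.0005452016120944} 0.022
```

View pics/top1.png

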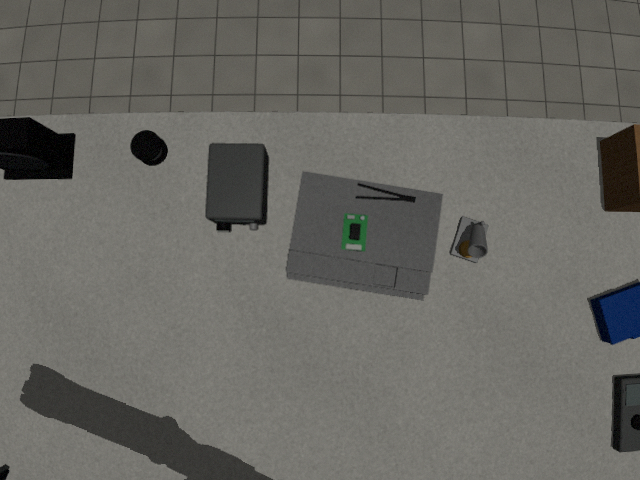

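View pics/side1.png

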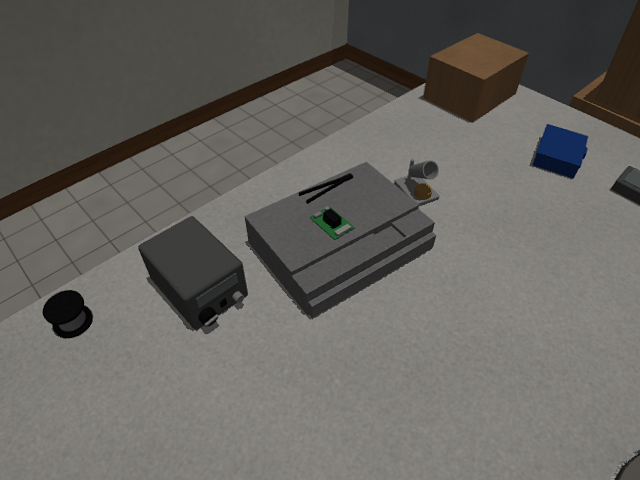

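The top view shows the unit with deck corners near (303,172) and (442,193), and its front edge from about (288,276) to (426,297). The board is at (354,232), the tweezers are at (387,192), and a dark line at (396,277) on the ledge may be a recess edge. The side view shows the same unit, with a mark near (398,229). I'll enlarge with more contrast and measure.

```bash
python3 - <<'E'
from h import *
c=shot('top'); im=c['img']
cr=cv2.resize(im[160:310,275:455],None,fx=4.4,fy=4,interpolation=cv2.INTER_CUBIC)
cr=cv2.resize(im[160:310,275:455],None,fx=4,fy=4,interpolation=cv2.INTER_CUBIC)
g=cv2.cvtColor(cr,cv2.COLOR_RGB2GRAY).astype(float)
cv2.imwrite('pics/crop.png',np.clip((g-30)*2.2,0,255).astype(np.uint8))
h=cv2.cvtColor(im,cv2.COLOR_RGB2HSV)
m=cv2.inRange(h,(45,100,40),(85,255,255))
m=cv2.morphologyEx(m,cv2.MORPH_CLOSE,np.ones((9,9)))
k=max(cv2.findContours(m,0,2)[0],key=cv2.contourArea)
b=cv2.boxPoints(cv2.minAreaRect(k)); p=cast(c,b,.072); print(b,p)
print('board',p.mean(0),[np.linalg.norm(p[i]-p[i-1]) for i in range(2)])
g=cv2.GaussianBlur(cv2.cvtColor(im,cv2.COLOR_RGB2GRAY),(3,3),0)
print(g[220:310:3,330],g[150:200:3,370])
m=(g<98).astype(np.uint8); m[:, :275]=0; m[:,448:]=0;m[:150]=0;m[310:]=0
m=cv2.morphologyEx(m,cv2.MORPH_OPEN,np.ones((5,5)))
k=max(cv2.findContours(m,0,2)[0],key=cv2.contourArea)
q=cv2.approxPolyDP(cv2.convexHull(k),3,True).reshape(-1,2);print(q,cast(c,q,.07))
E
```

```text
[[341.2207  248.35175]
 [344.15173 213.17932]
 [367.15863 215.09656]
 [364.2276  250.26898]] [[ 0.6482186   0.01939966  0.072     ]
 [ 0.71628832  0.01379811  0.072     ]
 [ 0.71289224 -0.03072596  0.072     ]
 [ 0.64479165 -0.02478238  0.072     ]]
board [ 0.6805477  -0.00557764  0.072     ] [np.float64(0.04431474641947489), np.float64(0.06829980927695904)]
[ 84  80  81  81  81  81  80  79  82  80  82  81  76  82  83  79  80  83
  80  82  78  83 109 117 119 117 118 118 118 121] [117 117 123 118 117 115 118 117 118 113 115  83  44  60  81  75  32]
[[302 172]
 [441 194]
 [428 291]
 [422 299]
 [287 277]] [[ 0.79730321  0.09602154  0.07      ]
 [ 0.75625889 -0.17692476  0.07      ]
 [ 0.56712431 -0.14793874  0.07      ]
 [ 0.55184293 -0.13611552  0.07      ]
 [ 0.59286154  0.12276766  0.07      ]]
```

View pics/crop.png

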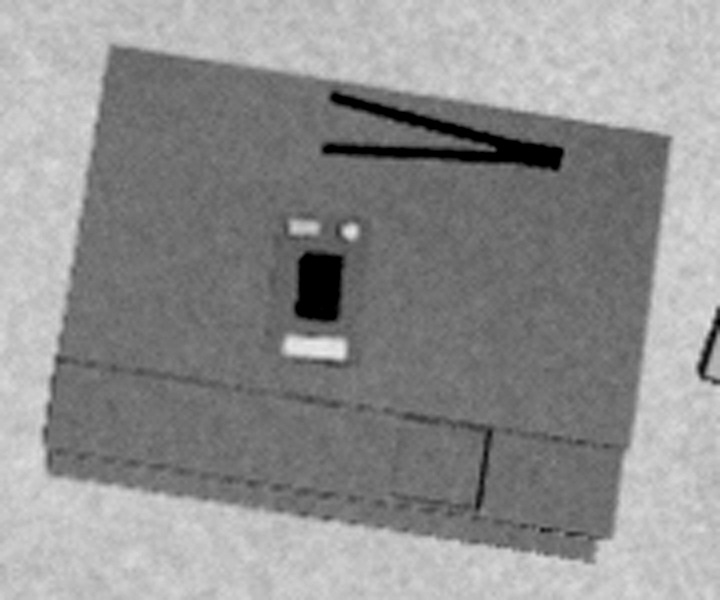

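The enhanced crop shows the recess outline at crop x 395–487, y 425–508 (about px (385,276)). That is about 52 mm right of the unit's middle, i.e. the tile at y = -52. Next I'll compute the poses.

```bash
python3 - <<'E'
from h import *
c=shot('top')
f=lambda L:np.array(L)/4.+[274.6,159.6]
rear=cast(c,f([[112,46],[670,136]]),.07); step=cast(c,f([[57,358],[628,447]]),.07)
front=cast(c,f([[48,452],[610,538]]),.06)
ctr=[]
for P,o in((rear,.1),(step,-.056),(front,-.1)):
    d=P[0,:2]-P[1,:2]; L=np.linalg.norm(d); y=d/L; x=np.array([y[1],-y[0]])
    print(L,np.arctan2(x[1],x[0]),P[:,:2].mean(0)-o*x); ctr.append(P[:,:2].mean(0)-o*x)
yaw=-.149; C=np.mean(ctr,0); Rm=np.array([[np.cos(yaw),-np.sin(yaw)],[np.sin(yaw),np.cos(yaw)]])
rc=cast(c,f([[490,430],[480,508],[395,415],[388,497]]),.06)[:,:2]
print('C',C,'recess in unit',(rc-C)@Rm)
for n,u in dict(recess=(-.076,-.052),tile0=(-.076,0),t1=(-.076,-.02),hook=(-.13,0),floor=(-.16,0)).items(): print(n,C+Rm@u)
print('block',cast(c,f([[319,287]]),.088))
s=shot('side');h=cv2.cvtColor(s['img'],cv2.COLOR_RGB2HSV)
m=cv2.morphologyEx(cv2.inRange(h,(45,100,40),(85,255,255)),cv2.MORPH_CLOSE,np.ones((9,9)))
k=max(cv2.findContours(m,0,2)[0],key=cv2.contourArea);print('side board',cast(s,[cv2.minAreaRect(k)[0]],.074))
print('side corners',cast(s,[[367,163],[247,215]],.07), 'expect',C+Rm@[.1,-.14],C+Rm@[.1,.14])
E
```

```text
0.2772169094004457 -0.15218050296375485 [ 0.67925272 -0.02698002]
0.27833748070839254 -0.14939807382272904 [ 0.68093985 -0.0261343 ]
0.2758298332367583 -0.14740047861948316 [ 0.68003901 -0.02686127]
C [ 0.68007719 -0.02665853] recess in unit [[-0.05679453 -0.07270898]
 [-0.09490593 -0.07322841]
 [-0.05665815 -0.02581302]
 [-0.0964018  -0.02820946]]
recess [ 0.59719991 -0.06680023]
tile0 [ 0.60491927 -0.01537638]
t1 [ 0.60195028 -0.03515479]
hook [ 0.55151759 -0.00736012]
floor [ 0.52184999 -0.00290664]
block [[ 0.67946174 -0.0044684   0.088     ]]
side board [[ 0.67886806 -0.00575385  0.074     ]]
side corners [[ 0.75247323 -0.17926936  0.07      ]
 [ 0.7983622   0.08940384  0.07      ]] expect [ 0.75818629 -0.17995226] [0.79975209 0.09694534]
```

Emit:
jog_arm:
  deltas:
    - [0.015,-0.032,0,0,0,0.015,0]
    - [0.015,-0.032,0,0,0,0.015,0]
    - [0.015,-0.032,0,0,0,0.015,0]
    - [0.016,-0.032,0,0,0,0.015,0]
    - [0.016,-0.032,0,0,0,0.015,0]
    - [0.016,-0.032,0,0,0,0.015,0]
    - [0.016,-0.032,0,0,0,0.015,0]
    - [0.016,-0.032,0,0,0,0.015,0]
    - [0.016,-0.032,0,0,0,0.015,0]
    - [0.015,-0.032,0,0,0,0.015,0]
  newtons: 40

```text
t: 1.25
eef_pos: [0.4482, 0.2874, 0.2534]
tool_rot: [0.0, 0.148, 0.989, 0.0]
contact_force: [0.5, 0.6, 0.4]
gripper_width: 0.002
grasp_force: 0.0
```

Emit:
jog_arm:
  deltas:
    - [0.015,-0.032,0,0,0,0.015,0]
    - [0.015,-0.032,0,0,0,0.015,0]
    - [0.015,-0.032,0,0,0,0.015,0]
    - [0.016,-0.032,0,0,0,0.015,0]
    - [0.016,-0.032,0,0,0,0.015,0]
    - [0.016,-0.032,0,0,0,0.015,0]
    - [0.016,-0.032,0,0,0,0.015,0]
    - [0.016,-0.032,0,0,0,0.015,0]
    - [0.015,-0.03,0,0,0,0.015,0]
    - [0.015,-0.029,0,0,0,0.013,0]

```text
t: 2.25
eef_pos: [0.6031, -0.0277, 0.2533]
tool_rot: [-0.0, 0.074, 0.997, 0.0]
contact_force: [-0.1, 0.3, -0.7]
gripper_width: 0.004
grasp_force: 0.0
```

```bash
cat > st.py <<'E'
from h import *
o=bot.get_obs(); M=rot(o['tool_rot']); p=o['eef_pos']
print('t',o['t'],'pos',p.round(4),'tip',(p+M[:,2]*.022).round(4),'yang',np.arctan2(M[1,1],M[0,1]).round(3),'z',M[:,2].round(3),'F',o['contact_force'].round(2),'grip',o['gripper_width'],o['grasp_force'])
E
python3 st.py
```

```text
t 2.25 pos [ 0.6031 -0.0277  0.2533] tip [ 0.6031 -0.0277  0.2313] yang 1.422 z [-0.  0. -1.] F [-0.06  0.29 -0.72] grip 0.003528720126007197 0.0
```

Emit:
jog_arm:
  deltas:
    - [-0.002,0,-0.03,0,0,0,0]
    - [0,0,-0.03,0,0,0,0]
    - [0,0,-0.03,0,0,0,0]
    - [0,0,-0.03,0,0,0,0]
    - [0,0,-0.02,0,0,0,0]
    - [0,0,-0.015,0,0,0,0]
    - [0,0,-0.01,0,0,0,0]
    - [0,0,0,0,0,0,0]

```text
t: 3.05
eef_pos: [0.6001, -0.0262, 0.0873]
tool_rot: [-0.001, 0.074, 0.997, -0.0]
contact_force: [0.4, 0.0, 1.2]
gripper_width: -0.001
grasp_force: 0.0
```

Emit:
jog_arm:
  deltas:
    - [0,0,-0.002,0,0,0,0]
    - [0,0,-0.002,0,0,0,0]
    - [0,0,-0.001,0,0,0,0]
    - [0,0,0,0,0,0,0]

```text
t: 3.45
eef_pos: [0.6009, -0.0262, 0.0837]
tool_rot: [0.0, 0.074, 0.997, 0.0]
contact_force: [-0.5, -0.1, 1.1]
gripper_width: -0.002
grasp_force: 0.0
```

Emit:
jog_arm:
  deltas:
    - [0,0,-0.001,0,0,0,0]
    - [0,0,-0.001,0,0,0,0]
    - [0,0,0,0,0,0,0]

```text
t: 3.75
eef_pos: [0.6009, -0.0263, 0.0822]
tool_rot: [0.0, 0.074, 0.997, 0.0]
contact_force: [-1.2, 0.3, 7.5]
gripper_width: -0.001
grasp_force: 3.5
```

Emit:
jog_arm:
  deltas:
    - [0,0,-0.001,0,0,0,0]
    - [0,0,0,0,0,0,0]

```text
t: 3.95
eef_pos: [0.6009, -0.0263, 0.0821]
tool_rot: [0.0, 0.074, 0.997, 0.0]
contact_force: [-6.1, 1.1, 15.8]
gripper_width: 0.003
grasp_force: 7.8
```

Emit:
jog_arm:
  deltas:
    - [0,0,0.001,0,0,0,0]
    - [-0.0006,-0.004,0,0,0,0,0]
    - [-0.0006,-0.004,0,0,0,0,0]
    - [-0.0006,-0.004,0,0,0,0,0]
    - [-0.0006,-0.004,0,0,0,0,0]
    - [-0.0006,-0.004,0,0,0,0,0]

```text
t: 4.55
eef_pos: [0.599, -0.0447, 0.0821]
tool_rot: [0.001, 0.074, 0.997, 0.001]
contact_force: [0.5, 3.4, 5.3]
gripper_width: 0.002
grasp_force: 2.7
```

Emit:
jog_arm:
  deltas:
    - [-0.0006,-0.004,0,0,0,0,0]
    - [-0.0006,-0.004,0,0,0,0,0]
    - [-0.0006,-0.004,0,0,0,0,0]
    - [-0.0006,-0.004,0,0,0,0,0]
    - [-0.0006,-0.004,0,0,0,0,0]
    - [0,0,0,0,0,0,0]

```text
t: 5.15
eef_pos: [0.5942, -0.0675, 0.0811]
tool_rot: [-0.0, 0.075, 0.997, -0.0]
contact_force: [-0.6, -0.2, -0.2]
gripper_width: -0.005
grasp_force: 0.0
```

Force went to zero and the tool dropped, so the fingertips are in the recess. Now I press the plate.

Emit:
jog_arm:
  deltas:
    - [0.002,0,-0.002,0,0,0,0]
    - [0,0,-0.003,0,0,0,0]
    - [0,0,-0.002,0,0,0,0]
    - [0,0,-0.002,0,0,0,0]
    - [0,0,-0.001,0,0,0,0]
    - [0,0,-0.001,0,0,0,0]
    - [0,0,0,0,0,0,0]

```text
t: 5.85
eef_pos: [0.5969, -0.066, 0.0704]
tool_rot: [0.0, 0.074, 0.997, 0.0]
contact_force: [-0.9, 1.7, 4.6]
gripper_width: 0.003
grasp_force: 2.3
```

Emit:
jog_arm:
  deltas:
    - [0,0,-0.001,0,0,0,0]
    - [0,0,0,0,0,0,0]
    - [0,0,0,0,0,0,0]
    - [0,0,0,0,0,0,0]

```text
t: 6.25
eef_pos: [0.5969, -0.066, 0.0701]
tool_rot: [0.0, 0.074, 0.997, 0.0]
contact_force: [-2.0, 1.1, 9.3]
gripper_width: 0.003
grasp_force: 5.0
```

```bash
python3 - <<'E'
import st
from h import *
c=shot('side'); cv2.imwrite('pics/s2.png',cv2.cvtColor(cv2.resize(c['img'][130:380,200:500],None,fx=2,fy=2),cv2.COLOR_RGB2BGR))
E
```

```text
t 6.25 pos [ 0.5969 -0.066   0.0701] tip [ 0.5969 -0.066   0.0481] yang 1.422 z [ 0.  0. -1.] F [-1.95  1.06  9.32] grip 0.003225110574908898 5.040068915113807
```

View pics/s2.png

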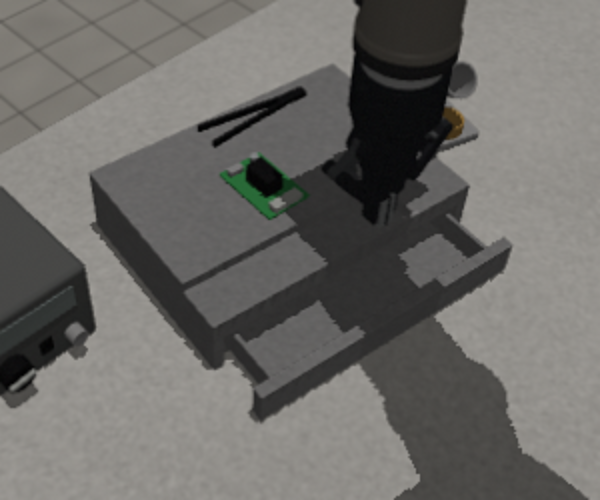

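The drawer has sprung out about 50 mm: its panel is visible from crop (260,400) to (505,245), with the tray open behind it. I'll lift, then hook behind the panel at mid-width.

Emit:
jog_arm:
  deltas:
    - [0,0,0.015,0,0,0,0]
    - [0,0,0.018,0,0,0,0]
    - [-0.01,0.014,0,0,0,0,0]
    - [-0.01,0.015,0,0,0,0,0]
    - [-0.01,0.015,0,0,0,0,0]
    - [-0.01,0.014,0,0,0,0,0]
    - [0,0,-0.015,0,0,0,0]
    - [0,0,-0.02,0,0,0,0]
    - [0,0,-0.02,0,0,0,0]
    - [0,0,0,0,0,0,0]

```text
t: 7.3
eef_pos: [0.5537, -0.0071, 0.0448]
tool_rot: [-0.003, 0.074, 0.997, -0.0]
contact_force: [-0.3, 0.7, 0.2]
gripper_width: -0.003
grasp_force: 0.0
```

```bash
python3 st.py
```

```text
t 7.3 pos [ 0.5537 -0.0071  0.0448] tip [ 0.5536 -0.0071  0.0228] yang 1.423 z [-0.006 -0.    -1.   ] F [-0.27  0.72  0.19] grip -0.003019417185026707 0.0
```

Emit:
jog_arm:
  deltas:
    - [-0.008,0.0012,0,0,0,0,0]
    - [-0.008,0.0012,0,0,0,0,0]
    - [-0.008,0.0012,0,0,0,0,0]
    - [-0.008,0.0012,0,0,0,0,0]
    - [-0.008,0.0012,0,0,0,0,0]
    - [-0.008,0.0012,0,0,0,0,0]
    - [-0.008,0.0012,0,0,0,0,0]
    - [-0.008,0.0012,0,0,0,0,0]
    - [-0.008,0.0012,0,0,0,0,0]
    - [0,0,0,0,0,0,0]

```text
t: 8.3
eef_pos: [0.4825, 0.0026, 0.047]
tool_rot: [-0.001, 0.074, 0.997, -0.0]
contact_force: [1.0, -0.3, -0.5]
gripper_width: -0.0
grasp_force: 0.0
```

Emit:
jog_arm:
  deltas:
    - [-0.004,0.0006,0,0,0,0,0]
    - [-0.003,0.0005,0,0,0,0,0]
    - [-0.002,0.0003,0,0,0,0,0]
    - [-0.002,0.0003,0,0,0,0,0]
    - [0,0,0,0,0,0,0]

```text
t: 8.8
eef_pos: [0.4742, 0.0041, 0.0474]
tool_rot: [0.001, 0.074, 0.997, -0.0]
contact_force: [3.4, -1.2, -2.0]
gripper_width: -0.001
grasp_force: 1.4
```

Emit:
jog_arm:
  deltas:
    - [-0.001,0.0001,0,0,0,0,0]
    - [-0.001,0.0002,0,0,0,0,0]
    - [0,0,0,0,0,0,0]

```text
t: 9.1
eef_pos: [0.4741, 0.0042, 0.0477]
tool_rot: [0.002, 0.075, 0.997, -0.0]
contact_force: [7.0, -3.0, -6.3]
gripper_width: 0.001
grasp_force: 3.7
```

Emit:
jog_arm:
  deltas:
    - [0.006,-0.001,0,0,0,0,0]
    - [0.006,-0.001,0.003,0,0,0,0]
    - [0,0,0.03,0,0,0,0]
    - [0,0,0.04,0,0,0,0]
    - [0,0,0.035,0,0,0,0]
    - [0.02,0,0.01,0,0,0.016,0.5]
    - [0.03,-0.001,0,0,0,0.016,0.5]
    - [0.03,-0.001,0,0,0,0.016,0.5]
    - [0.03,-0.001,0,0,0,0.016,0.5]
    - [0.03,-0.001,0,0,0,0,0.5]

```text
t: 10.1
eef_pos: [0.6243, -0.0013, 0.1653]
tool_rot: [-0.001, 0.042, 0.999, 0.0]
contact_force: [0.2, 0.0, 0.5]
gripper_width: 0.501
grasp_force: 0.0
```

Emit:
jog_arm:
  deltas:
    - [0.03,-0.001,0,0,0,0,0.5]
    - [0.02,-0.001,0,0,0,0,0.5]
    - [0.005,0,0,0,0,0,0.5]
    - [0,0,0,0,0,0,0.5]

```text
t: 10.5
eef_pos: [0.6783, -0.0034, 0.1648]
tool_rot: [-0.001, 0.042, 0.999, -0.0]
contact_force: [-0.7, -0.3, -0.8]
gripper_width: 0.499
grasp_force: 0.0
```

```bash
python3 - <<'E'
import st
from h import *
c=shot('side'); cv2.imwrite('pics/s3.png',cv2.cvtColor(cv2.resize(c['img'][130:380,200:500],None,fx=2,fy=2),cv2.COLOR_RGB2BGR))
E
```

```text
t 10.5 pos [ 0.6783 -0.0034  0.1648] tip [ 0.6783 -0.0034  0.1428] yang 1.486 z [-0.002 -0.    -1.   ] F [-0.65 -0.26 -0.75] grip 0.49902393004719625 0.0
```

View pics/s3.png

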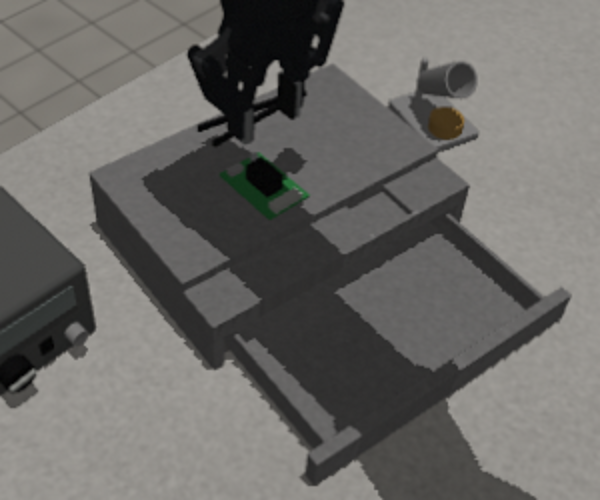

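The drawer is fully out, the board is untouched and the open fingers are above the block (crop (268,175)). I'll descend and grip.

Emit:
jog_arm:
  deltas:
    - [0.001,-0.0015,-0.02,0,0,0,0.5]
    - [0,0,-0.02,0,0,0,0.5]
    - [0,0,-0.015,0,0,0,0.5]
    - [0,0,-0.008,0,0,0,0.5]
    - [0,0,-0.003,0,0,0,0.5]
    - [0,0,0,0,0,0,0.5]
    - [0,0,0,0,0,0,0.35]

```text
t: 11.25
eef_pos: [0.6802, -0.005, 0.1002]
tool_rot: [0.001, 0.042, 0.999, 0.0]
contact_force: [-0.6, -0.5, 0.2]
gripper_width: 0.357
grasp_force: 0.0
```

Emit:
jog_arm:
  deltas:
    - [0,0,0,0,0,0,0.25]
    - [0,0,0,0,0,0,0.2]
    - [0,0,0,0,0,0,0.1]
    - [0,0,0,0,0,0,0.0]
    - [0,0,0,0,0,0,0]
    - [0,0,0,0,0,0,0]
  newtons: 25

```text
t: 11.85
eef_pos: [0.6802, -0.0052, 0.1002]
tool_rot: [0.001, 0.043, 0.999, -0.0]
contact_force: [-0.4, -0.8, 4.2]
gripper_width: 0.206
grasp_force: 26.0
```

Emit:
jog_arm:
  deltas:
    - [0,0,0.005,0,0,0,0]
    - [0,0,0.01,0,0,0,0]
    - [0,0,0.02,0,0,0,0]
    - [0,0,0.015,0,0,0,0]
    - [-0.01,0,0,0,0,0,0]
    - [-0.02,0,0,0,0,-0.016,0]
    - [-0.025,0,0,0,0,-0.016,0]
    - [-0.025,0.001,0,0,0,-0.016,0]
    - [-0.025,0.001,0,0,0,-0.016,0]
    - [-0.02,0,0,0,0,0,0]

```text
t: 12.85
eef_pos: [0.5519, -0.0028, 0.1487]
tool_rot: [-0.001, 0.074, 0.997, 0.0]
contact_force: [0.8, 0.0, -1.5]
gripper_width: 0.202
grasp_force: 25.3
```

Emit:
jog_arm:
  deltas:
    - [-0.02,0,0,0,0,0,0]
    - [-0.01,0,0,0,0,0,0]
    - [-0.003,0,0,0,0,0,0]
    - [0,0,0,0,0,0,0]

```text
t: 13.25
eef_pos: [0.5218, -0.0028, 0.1494]
tool_rot: [0.0, 0.074, 0.997, 0.0]
contact_force: [-0.4, 0.7, -0.4]
gripper_width: 0.208
grasp_force: 25.3
```

```bash
python3 - <<'E'
import st
from h import *
c=shot('side'); cv2.imwrite('pics/s4.png',cv2.cvtColor(cv2.resize(c['img'][130:380,200:500],None,fx=2,fy=2),cv2.COLOR_RGB2BGR))
E
```

```text
t 13.25 pos [ 0.5218 -0.0028  0.1494] tip [ 0.5218 -0.0028  0.1274] yang 1.422 z [ 0.  0. -1.] F [-0.39  0.65 -0.39] grip 0.20807425692829054 25.284242928028107
```

View pics/s4.png

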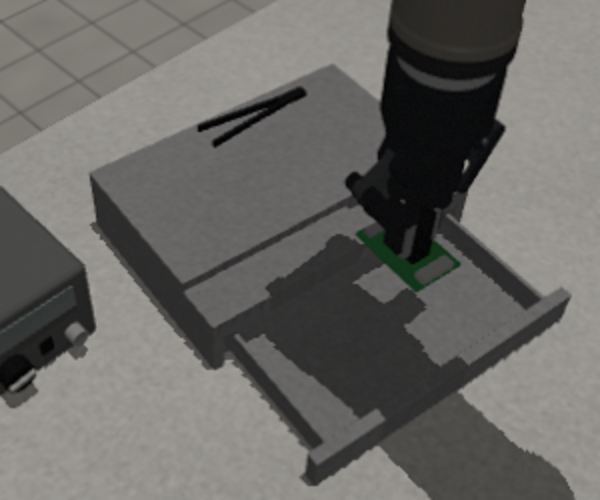

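The board hangs level in the grip (crop (410,258)) above the open drawer. I'll lower it.

Emit:
jog_arm:
  deltas:
    - [0,0,-0.015,0,0,0,0]
    - [0,0,-0.025,0,0,0,0]
    - [0,0,-0.025,0,0,0,0]
    - [0,0,-0.02,0,0,0,0]
    - [0,0,-0.012,0,0,0,0]
    - [0,0,-0.006,0,0,0,0]
    - [0,0,-0.002,0,0,0,0]
    - [0,0,0,0,0,0,0]

```text
t: 14.1
eef_pos: [0.5222, -0.0029, 0.0447]
tool_rot: [0.0, 0.074, 0.997, 0.0]
contact_force: [0.1, 0.2, -0.5]
gripper_width: 0.199
grasp_force: 25.3
```

Emit:
jog_arm:
  deltas:
    - [0,0,-0.001,0,0,0,0]
    - [0,0,-0.001,0,0,0,0]
    - [0,0,-0.001,0,0,0,0]
    - [0,0,0,0,0,0,0]

```text
t: 14.5
eef_pos: [0.5217, -0.0029, 0.0414]
tool_rot: [0.0, 0.074, 0.997, 0.0]
contact_force: [-0.6, 0.1, -0.9]
gripper_width: 0.2
grasp_force: 25.3
```

Emit:
jog_arm:
  deltas:
    - [0,0,-0.001,0,0,0,0]
    - [0,0,-0.0005,0,0,0,0]
    - [0,0,0,0,0,0,0]

```text
t: 14.8
eef_pos: [0.5221, -0.003, 0.0402]
tool_rot: [0.0, 0.074, 0.997, 0.0]
contact_force: [0.5, -0.6, 4.2]
gripper_width: 0.201
grasp_force: 25.8
```

Contact with the floor. I'll release gently and lift clear.

Emit:
jog_arm:
  deltas:
    - [0,0,0,0,0,0,0.22]
    - [0,0,0,0,0,0,0.25]
    - [0,0,0,0,0,0,0.35]
    - [0,0,0,0,0,0,0.45]
    - [0,0,0,0,0,0,0.45]
    - [0,0,0.01,0,0,0,0.45]
    - [0,0,0.03,0,0,0,0.45]
    - [0,0,0.04,0,0,0,0.45]
    - [0,0,0.04,0,0,0,0.45]
    - [0,0,0.04,0,0,0,0.45]

```text
t: 15.8
eef_pos: [0.5213, -0.0031, 0.2021]
tool_rot: [0.0, 0.075, 0.997, 0.0]
contact_force: [1.5, 0.0, -0.6]
gripper_width: 0.452
grasp_force: 0.0
```

Emit:
jog_arm:
  deltas:
    - [0,0.03,0.03,0,0,0,0.45]
    - [0,0.04,0,0,0,0,0.45]
    - [0,0.04,0,0,0,0,0.45]
    - [0,0.04,0,0,0,0,0.45]
    - [0,0.04,0,0,0,0,0.45]
    - [0,0,0,0,0,0,0.45]

```text
t: 16.4
eef_pos: [0.5206, 0.1941, 0.2305]
tool_rot: [0.0, 0.07, 0.998, 0.002]
contact_force: [-0.7, -0.2, -0.4]
gripper_width: 0.448
grasp_force: 0.0
```

```bash
python3 - <<'E'
import st
from h import *
c=shot('top'); cv2.imwrite('pics/t5.png',cv2.cvtColor(cv2.resize(c['img'][130:380,190:500],None,fx=2.4,fy=2.4),cv2.COLOR_RGB2BGR))
c=shot('side'); cv2.imwrite('pics/s5.png',cv2.cvtColor(cv2.resize(c['img'][130:380,200:500],None,fx=2,fy=2),cv2.COLOR_RGB2BGR))
E
```

```text
t 16.4 pos [0.5206 0.1941 0.2305] tip [0.5206 0.1942 0.2085] yang 1.431 z [ 0.     0.003 -1.   ] F [-0.68 -0.21 -0.35] grip 0.4484473196347341 0.0
```

View pics/t5.png

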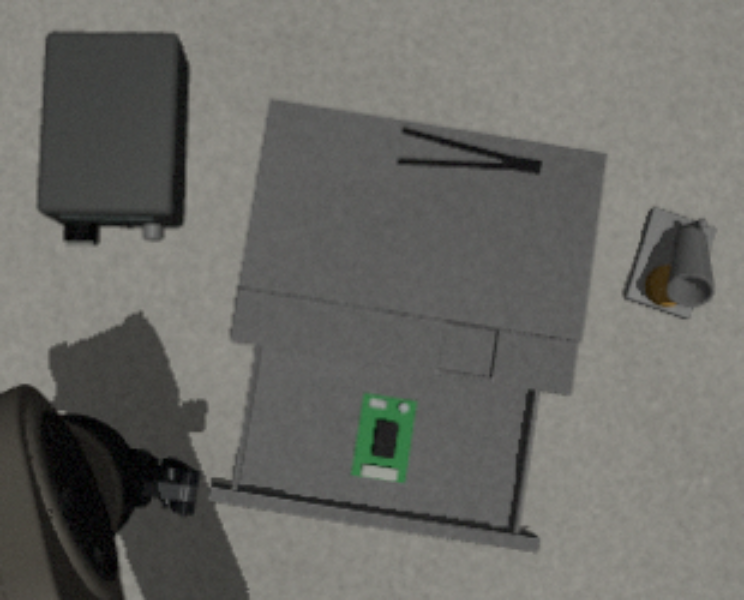

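View pics/s5.png

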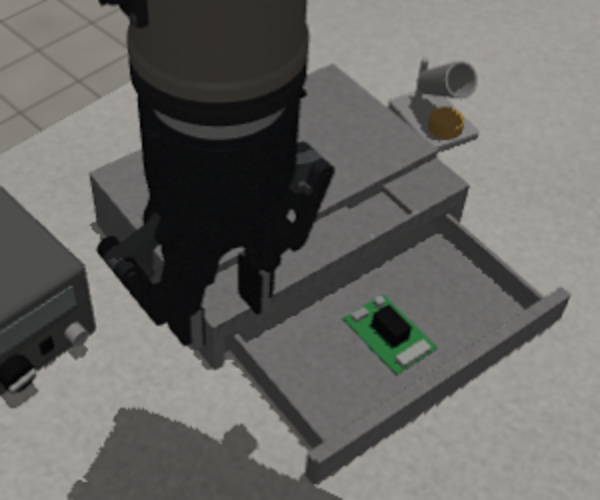

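The board lies flat, components up, in the middle of the open drawer floor (top crop (384,438), side crop (390,333)). The tweezers, station and holder are where they were, and the arm is clear.

```bash
python3 -c "
from station import bot
print(bot.hand_in())"
```

```text
the job is handed in; nothing more can be done
None
```

The board is lying flat, components up, on the floor of the fully opened drawer; the other things are where they were, and the job is handed in (about 16 s of the 66 s used).

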